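# Take the worn drum off the bobbin sander

### The arm

A 7-joint arm with a two-finger parallel gripper is mounted at the origin on the work surface. World frame = base frame: x ahead of the robot, y to its left, z up, the work surface at z = 0. Lengths are in mm, angles in rad, forces in N, time in s.
With the tool pointing down it reaches from about 400 to 875 mm from the base axis. Payload 4.4 kg.
Tool frame: the origin (TCP) lies midway between the tips of the shut fingers; the grasp point (between the pads) lies 19 mm behind it (ctrl.pinch_z is the distance from the TCP to the grasp point, in mm); z points along the fingers, y is the line along which they close (so a half turn about z gives the same grasp; the last joint's range is limited). The gripper opens to 85 mm and grips with 20 to 120 N. Pads are 22 mm wide; open, the fingers measure 114 mm over their backs; the gripper's body (76 mm by 85 mm) begins 54 mm behind the grasp point. The pads swing forward as they close: fully open they stand 13 mm farther back than shut.
Start: joints at [1.163, 0.628, 0.038, 1.517, -0.027, 0.996, -0.02], TCP at [217.898, -612.404, 204.813] pointing down, gripper open.
Joint ranges: [-3.06, 3.06], [-0.37, 2.12], [-1.25, 1.32], [0.18, 2.47], [-1.1, 4.24], [0.23, 1.98], [-2.94, 2.94]. Speed limits (rad/s): [2.57, 2.57, 3.14, 3.14, 3.14, 3.14, 3.14].

### API

Orientations are given as [roll, pitch, yaw] about the fixed x, y, z axes, in that order (R = Rz(yaw) Ry(pitch) Rx(roll)).
In Python, from cell import read_state, cams, order, ctrl gives the robot as it stands.
- The arm moves only by the tool move_arm, never from a script. Its argument "targets" is text: rows parted by semicolons, each of 7 numbers parted by spaces: the gripper's target within -1 to 1 (fully open at 1, half-way at 0, shut at -1), then the shift along the tool's x, y, z in cm, then the turn, a rotation vector about the tool's x, y, z in degrees. A call has 1 to 5 rows; each row shifts and turns the commanded pose from where the row before left it, along the tool's axes as they then stand; what a row does not reach is not made up. A row lasts 1/12 s, in which the tool goes at most 41.7 mm and 7.16 degrees, less where a joint would pass 70% of its speed; a pose out of reach is approached as far as the arm can. A call with a gripper value outside its range is refused whole. The fingers move at their own pace and stop on an object; the grip force is fixed at half the most. Time passes only in rows, so rows that do not move let the fingers close. It gives the time, the measured TCP pose, the force, the opening and the grip force at its end, in the units of the state.
- read_state(): the state, without advancing time (a new reading comes with each control period).
- cams.get_image(name): name is "scene" or "top"; returns a dict with "color" (480x640x3 uint8, red, green, blue), "fovy" (degrees; the focal length in pixels is half the picture's height over the tangent of half this angle, whatever the lens; pixels are square), "cx", "cy" (the principal point, pixels), "rvec" (rotation vector, rad) and "tvec" (3), from world to camera coordinates, as OpenCV has them. Camera axes: x right, y down, z forward; pixel columns grow to the right and rows downward; lengths in mm; the calibration is good to about 2 mm. A picture is of the moment at which its call begins. There is no depth.
- order.finish_job(): hands the job in; it is judged then, once.
The state is a dict: "clock": time; "qpos": joint angles; "qd": joint speeds; "tau": joint torques, N m; "eef_pos": TCP position; "tool_rot": TCP orientation; "force": force on the tool from outside, world axes, zero at the start; "torque": the same for the moment, N m; "width": finger opening in mm; "gripper_force": force on a finger pad.
Only numpy, scipy, OpenCV 4.12 (cv2) and the standard library are available. Lean on these libraries where they do the work, as an engineer would, in place of code of your own. Each camera call takes 0.05 s, during which the arm holds its last target. There are 200 camera calls.

### The job

The sanding drum on the bobbin sander is worn out. Undo the spindle nut - it has a left-hand thread, so it comes loose clockwise - without forcing it and lay it in the round parts dish, then lift the drum off the spindle and stand it upright in the free space of the drum tray. Leave the two spare drums standing where they are and everything else undisturbed.

Things in the scene. Friction and masses are not known exactly. Their poses are not given: they have to be found in the camera images.
- sander: Bobbin sander let into the bench: fixed grey cast plate 280 (x) x 340 (y) mm, 12 mm proud. Origin: on the vertical spindle's axis at the plate's centre, at bench level (z = 0); z up. On the axis: lower washer (diameter 40) up to 16 mm above the bench, then the spindle. The spindle is locked. A flat switch box near the -x edge is up to 22 mm above the bench.
- spindle_top (a point): Centre of the spindle's upper end, 110 mm above the bench. The spindle is plain steel, diameter 21, up to 79 mm; above that a coarse left-hand two-start screw thread, outer diameter 21.5 mm, 18 mm lead (rise per turn), from 82 to 107 mm.
- nozzle_top (a point): Centre of the top of the black dust nozzle fixed on the plate on the sander's +x side: a block 46 (x) x 64 (y) mm, its top 82 mm above the bench, its near face 57 mm from the spindle axis. A grey pipe leads from it to +x.
- nut: Spindle nut, dark steel: knurled round body diameter 36 mm (12 narrow flats), 30 mm high, with a flange of diameter 44 x 5 mm at its foot; through hole; about 90 g. Origin: centre of its underside, z up. It starts screwed down on the drum's top face, its underside 81 mm above the bench. Grip it across the round body, above the flange.
- nut_top (a point): Centre of the nut's top face. LEFT-HAND thread: seen from above it unscrews CLOCKWISE, rising 18 mm per turn; anticlockwise only tightens. About 3.8 rad (0.6 turn) clockwise from fully down the thread lets go and the nut lifts straight off. It turns easily and stays where it is left between grips.
- drum: Worn sanding drum on the spindle: brown abrasive cylinder with black rubber core, diameter 50 (52 over its 12 faint corners), 65 mm high, through hole diameter 24, about 160 g. Origin: centre of its underside, 16 mm above the bench at the start; z is its axis. Only the nut holds it: with that off it lifts straight up, about 95 mm, to clear the spindle end. Grip it across its outside near the top.
- dish: Round shallow steel parts dish stuck to the sander's plate (fixed), diameter 100 mm at the rim, 12 mm high, floor diameter about 84 mm and 2 mm thick. Origin: underside centre, 12 mm above the bench. It is on the left or the right of the drum.
- drum_tray: Long shallow plywood tray, fixed: 260 (its x) x 90 (its y) x 25 mm high, walls and floor 5 mm thick, so 250 x 80 mm inside. Origin: underside centre, on the bench; z up. Two spare drums stand in it along its x; the largest free gap along x is always 62 mm or more. It is left or right of the sander.
- spare_wide: Spare sanding drum standing in the tray, same make as the worn one, diameter 38, 65 mm high, 100 g. Origin: underside centre; z up.
- spare_narrow: Spare sanding drum standing in the tray, diameter 26, 65 mm high, 60 g. Origin: underside centre; z up.
- blanks: Stack of three six-sided MDF coaster blanks, 88 mm across corners, 18 mm high, lying on the sander's plate across from the dish. Origin: underside centre, 12 mm above the bench.
- pigment_tub: Clear plastic tub of pigment pots, fixed, 220 (x) x 145 (y) x 85 mm high. Origin: underside centre on the bench. Across from the tray.
- travel_cup: Lidded travel cup, diameter 88 at the lid, 116 mm high. Origin: underside centre.
- art_bottle: Decorated dark bottle, diameter 100 at the foot, 186 mm high, 600 g. Origin: underside centre.
- pot_large: Closed pigment pot, diameter 48, 32 mm high. Origin: underside centre.
- pot_small: Closed pigment pot, diameter 36, 24 mm high. Origin: underside centre.
There are look-alikes about, which are no part of the job. What is shaped like the nut but orange or turquoise is not meant.

How it is judged:
By the outcome, as a careful person would: the job done as asked, in the order asked, and still so for the second after the job is handed in, with the robot touching nothing.
It also fails if it takes over 69 s, if anything falls off the work surface, if the arm or the gripper's body presses on something with over 40 N, if the wrist force passes 120 N, or if a joint passes its speed limit or range.

## Working session

There is one attempt and no reset: what is moved stays moved. The work goes in short steps, Python scripts to look and compute and a tool call to move; the robot and the scene stay as the last step left them, time stands still between calls to the robot, and variables do not carry over. Pictures are saved under pics/ and viewed, at most 10 in all, crops included, and the job is handed in when it is done.

Besides the shell and the picture viewer there is one more tool, called after ">>>" by a JSON object that holds its "method" and its "body". move_arm: Moves the arm, as the interface text tells. Its arguments: {"type":"object","properties":{"targets":{"type":"string"}},"required":["targets"]}

```bash
ls; mkdir -p pics; cat > h.py <<'E'
import numpy as np, cv2
from cell import read_state, cams, order, ctrl
def snap(n,f):
    d=cams.get_image(n); cv2.imwrite(f,d["color"][:,:,::-1]); np.save(f'{n}.npy',{k:d[k] for k in d if k!='color'},allow_pickle=True); return d
def par(n):
    d=np.load(f'{n}.npy',allow_pickle=True).item(); f=240/np.tan(np.radians(d['fovy']/2)); R=cv2.Rodrigues(np.array(d['rvec'],float))[0]; return f,float(d['cx']),float(d['cy']),R,np.array(d['tvec'],float).ravel()
def ray(n,u,v,z):
    f,cx,cy,R,t=par(n); c=-R.T@t; r=R.T@np.array([(u-cx)/f,(v-cy)/f,1]); return (c+r*(z-c[2])/r[2]).round(1)
def proj(n,p):
    f,cx,cy,R,t=par(n); q=R@np.array(p,float)+t; return (f*q[:2]/q[2]+[cx,cy]).round(1)
E
python3 - <<'E'
from h import *
for n in('scene','top'):
    d=snap(n,f'pics/{n}0.png'); print({k:d[k] for k in d if k!='color'})
print(read_state(), ctrl.pinch_z)
E
```

```text
pics
{'fovy': 45.671187265513744, 'cx': 321.3701520300226, 'cy': 225.00262864503588, 'rvec': array([ 0.72458859,  2.53269389, -1.23661877]), 'tvec': array([ 417.9969781 ,  -85.92254466, 1388.54218024])}
{'fovy': 42.536653760416044, 'cx': 320.15614650472764, 'cy': 237.78099770753886, 'rvec': array([ 2.19222341, -2.15958266,  0.06709927]), 'tvec': array([1.15928564e+00, 5.12840654e+02, 1.22731677e+03])}
{'clock': 0.1, 'qpos': array([ 1.16319535,  0.62924068,  0.0384588 ,  1.51826949, -0.02701113,
        0.99631167, -0.02002653]), 'qd': array([-7.04447061e-04, -2.20368479e-03,  1.87784026e-03, -2.27572062e-03,
       -4.43681838e-05, -1.36902788e-03,  1.09621069e-03]), 'tau': array([ 2.68552314e-03, -5.64538872e+01,  1.23069875e+00, -1.93974906e+01,
        1.13862759e-02,  5.43532587e-03,  3.21401649e-05]), 'eef_pos': array([ 217.6893918 , -611.81678386,  203.9892675 ]), 'tool_rot': array([-3.13988180e+00,  1.56723277e-05,  3.41757019e-01]), 'force': array([ 0.35422942,  0.06934047, -0.01005918]), 'torque': array([-0.00640255, -0.02611608, -0.00844727]), 'gripper_force': 0.0, 'width': 85.40625142742755} 18.700000000000003
```

View pics/top0.png

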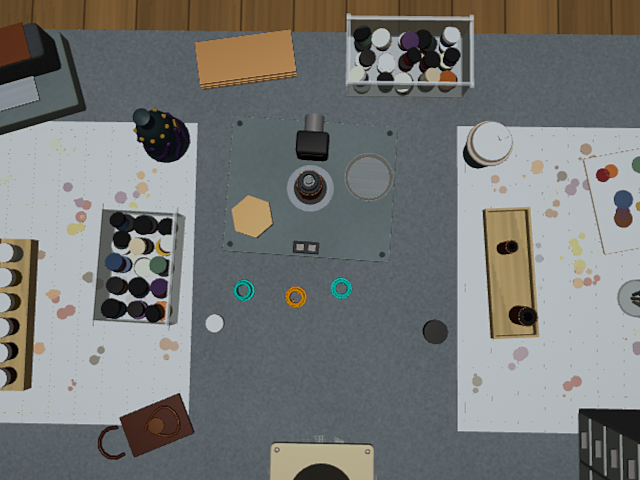

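View pics/scene0.png

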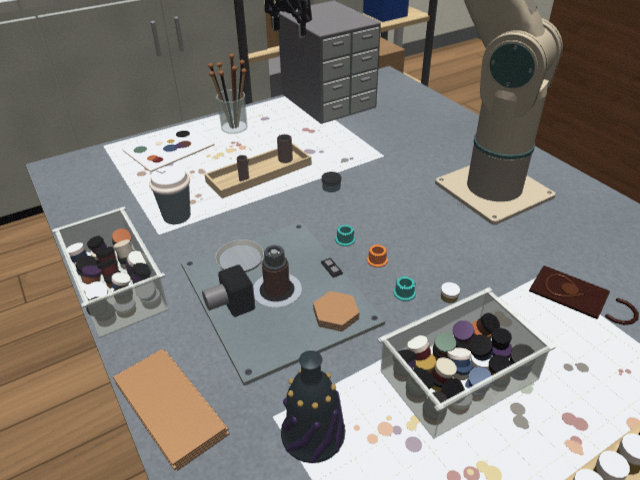

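The top view has the robot at the bottom, x up and y to the left. These could be taken for the nut:
- turquoise rings at top (244,290) and (341,288)
- an orange ring at (296,297)
- the dark nut on the spindle at (311,183), which I choose by the description

The dish is at (369,177) and the tray at (511,272), with the spares at (508,247) and (522,316). The hexagonal blanks are at (252,216). I'll check the choice in a close crop.

```bash
python3 - <<'E'
from h import *
t=cv2.imread('pics/top0.png'); s=cv2.imread('pics/scene0.png')
a=cv2.resize(t[130:230,260:400],None,fx=4,fy=4,interpolation=cv2.INTER_CUBIC)[:400,:400]
a=cv2.resize(t[135:235,265:345],(400,500),interpolation=cv2.INTER_CUBIC)
b=cv2.resize(t[200:345,475:547],(298,600),interpolation=cv2.INTER_CUBIC)[:500*600//600]
c=cv2.resize(t[200:345,475:547],(248,500),interpolation=cv2.INTER_CUBIC)
cv2.imwrite('pics/c1.png',np.hstack([a,c]))
d=cv2.resize(s[225:315,230:310],(480,540),interpolation=cv2.INTER_CUBIC); cv2.imwrite('pics/c2.png',d)
for u,v,z in [(311,176,111),(369,177,24),(244,290,30)]: print(u,v,ray('top',u,v,z))
f,cx,cy,R,tt=par('top'); print('cam',-R.T@tt)
for z,l in((25,[(484,209),(528,208),(538,336),(492,338)]),): print([ray('top',*p,z) for p in l])
E
```

```text
311 176 [622.5  26.6 111. ]
369 177 [637.4 -88.3  24. ]
244 290 [405.3 159.   30. ]
cam [ 418.50581026   -9.47068867 1262.56743496]
[array([ 575.2, -320.1,   25. ]), array([ 578.5, -408.3,   25. ]), array([ 323.6, -425.5,   25. ]), array([ 318.2, -334.8,   25. ])]
```

View pics/c1.png

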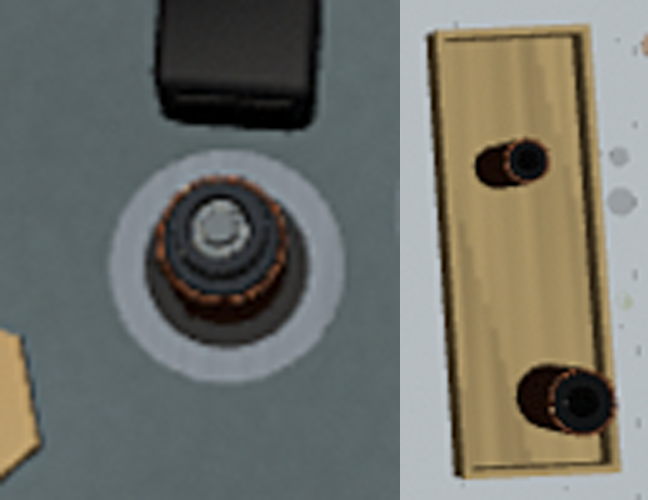

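View pics/c2.png

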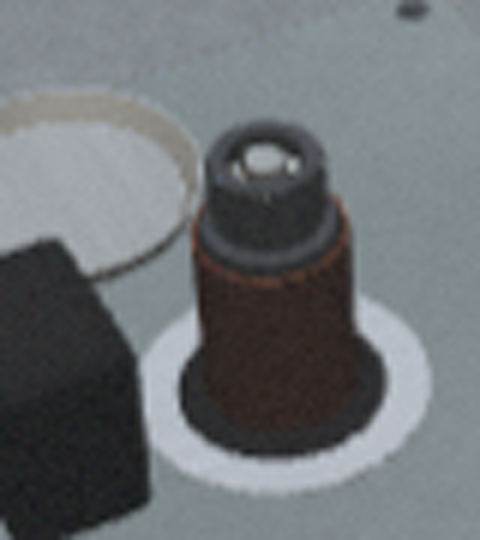

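```bash
python3 - <<'E'
from h import *
print('spindle top',ray('top',308.4,179.8,110.5),'scene',ray('scene',273.5,251.2,110.5))
ns=ray('top',511.4,246,70); ws=ray('top',527.6,315.7,70); print(ns,ws)
print('plate corners',[ray('top',*p,12) for p in((239,123.5),(389,133),(386,253),(229,244))])
print('ring centre', ray('top',264.7+227/5,134.6+265/5,12))
# tray fit
c=np.array([ray('top',*p,25)[:2] for p in((484,209),(528,208),(538,336),(492,338))]);m=c.mean(0)
ax=(c[0]-c[3]+c[1]-c[2]);ax/=np.linalg.norm(ax);print('tray',m,'yaw',np.degrees(np.arctan2(ax[1],ax[0])))
n=np.array([-ax[1],ax[0]])
for p in(ns,ws): print('tray coords',(p[:2]-m)@ax,(p[:2]-m)@n)
for p in [(484,209),(528,208),(538,336),(492,338)]: print((ray('top',*p,25)[:2]-m)@ax)
print('dish edges x',ray('top',345,177,24),ray('top',393,177,24),ray('top',369,154,24),ray('top',369,201,24))
for k in (-.1,):pass
E
```

```text
spindle top [615.3  31.4 110.5] scene [614.6  34.6 110.5]
[ 498.4 -361.2   70. ] [ 365.2 -391.    70. ]
plate corners [array([747.8, 180.4,  12. ]), array([ 731.6, -129.3,   12. ]), array([ 484.3, -125. ,   12. ]), array([497.9, 194.4,  12. ])]
ring centre [616.1  31.1  12. ]
tray [ 448.875 -372.175] yaw 3.5658818655637115
tray coords 50.111720108487965 7.873484474396035
tray coords -84.6838439597791 -13.584285855200356
129.31929504052735
127.12720035373607
-128.34907316396215
-128.09742223030142
dish edges x [636.8 -39.7  24. ] [ 638.1 -136.9   24. ] [684.7 -87.9  24. ] [588.4 -88.8  24. ]
```

Spindle is at about (615,32), where both cameras and the ring agree. The dish is at (637,-88). In tray coordinates the narrow spare is at +50 and the wide one at -85, so the middle gap of about 103 mm is centred at world (435,-373). Setting out.

>>> {"method": "move_arm", "body": {"targets": "1 3.1 -2.5 0 0 0 0;1 3.1 -2.5 0 0 0 0;1 3.1 -2.5 0 0 0 0;1 3.1 -2.5 0 0 0 0;1 3.1 -2.5 0 0 0 0"}}

```text
clock: 0.52
eef_pos: [322.5, -440.7, 204.5]
tool_rot: [-3.141, 0.0, 0.341]
force: [2.1, -0.3, 0.3]
width: 85.3
gripper_force: 0.0
```

>>> {"method": "move_arm", "body": {"targets": "1 3.1 -2.5 0 0 0 0;1 3.1 -2.5 0 0 0 0;1 3.1 -2.5 0 0 0 0;1 3.1 -2.5 0 0 0 0;1 3.1 -2.5 0 0 0 0"}}

```text
clock: 0.93
eef_pos: [426.6, -271.1, 204.7]
tool_rot: [-3.141, 0.0, 0.342]
force: [1.1, 0.1, 0.8]
width: 85.4
gripper_force: 0.0
```

```bash
cat >> h.py <<'E'
from scipy.spatial.transform import Rotation as Ro
def st():
    s=read_state(); print('t',round(s['clock'],2),'p',s['eef_pos'].round(1),'rpy',np.degrees(s['tool_rot']).round(1),'F',s['force'].round(1),'w',round(s['width'],1),'gf',round(s['gripper_force'],1),'q',s['qpos'].round(2)); return s
def rel(p):
    s=st(); R=Ro.from_euler('xyz',s['tool_rot']).as_matrix(); print('tool shift cm',(R.T@(np.array(p)-s['eef_pos'])/10).round(2))
E
python3 -c "
from h import *
rel([615.5,32,200])"
```

```text
t 0.93 p [ 426.6 -271.1  204.7] rpy [-180.     0.    19.6] F [1.1 0.1 0.8] w 85.4 gf 0.0 q [ 0.5   0.42  0.02  1.91 -0.01  0.8  -0.71]
tool shift cm [ 27.95 -22.23   0.47]
```

>>> {"method": "move_arm", "body": {"targets": "1 3.1 -2.47 0 0 0 0;1 3.1 -2.47 0 0 0 0;1 3.1 -2.47 0 0 0 0;1 3.1 -2.47 0 0 0 0;1 3.1 -2.47 0 0 0 0"}}

```text
clock: 1.35
eef_pos: [531.3, -102.8, 204.7]
tool_rot: [-3.141, 0.0, 0.342]
force: [0.4, -0.4, 0.4]
width: 85.4
gripper_force: 0.0
```

>>> {"method": "move_arm", "body": {"targets": "1 3.1 -2.47 0 0 0 0;1 3.1 -2.47 0 0 0 0;1 3.1 -2.47 0 0 0 0;1 2.4 -2 0 0 0 0;1 0 0 0 0 0 -7"}}

```text
clock: 1.77
eef_pos: [612.2, 33.3, 204.2]
tool_rot: [-3.137, -0.005, 0.475]
force: [0.5, 1.1, 0.6]
width: 85.6
gripper_force: 0.0
```

>>> {"method": "move_arm", "body": {"targets": "1 0 0 0 0 0 -7;1 0 0 0 0 0 -7;1 0 0 0 0 0 -7;1 0 0 0 0 0 -7;1 0 0 0 0 0 -7"}}

```text
clock: 2.18
eef_pos: [609.1, 23.2, 204.3]
tool_rot: [-3.141, 0.001, 1.081]
force: [0.2, -0.8, -0.2]
width: 85.3
gripper_force: 0.0
```

>>> {"method": "move_arm", "body": {"targets": "1 0 0 0 0 0 -7;1 0 0 0 0 0 -7;1 0 0 0 0 0 -7;1 0 0 0 0 0 -7;1 0 0 0 0 0 -7"}}

```text
clock: 2.6
eef_pos: [609.2, 23.0, 204.4]
tool_rot: [-3.141, 0.0, 1.692]
force: [-0.7, -0.4, 0.6]
width: 85.4
gripper_force: 0.0
```

>>> {"method": "move_arm", "body": {"targets": "1 0 0 0 0 0 -7;1 0 0 0 0 0 -7;1 0 0 0 0 0 -7;1 0 0 0 0 0 -7;1 0 0 0 0 0 -7"}}

```text
clock: 3.02
eef_pos: [609.2, 23.0, 204.4]
tool_rot: [-3.141, -0.0, 2.302]
force: [-0.6, -0.2, 0.2]
width: 85.5
gripper_force: 0.0
```

>>> {"method": "move_arm", "body": {"targets": "1 0 0 0 0 0 -7;1 0 0 0 0 0 -7;1 0 0 0 0 0 -7;1 0 0 0 0 0 -7;1 0 0 0 0 0 -7"}}

```text
clock: 3.43
eef_pos: [609.2, 22.9, 204.4]
tool_rot: [-3.141, -0.001, 2.913]
force: [0.8, -0.8, -0.1]
width: 85.6
gripper_force: 0.0
```

>>> {"method": "move_arm", "body": {"targets": "1 0 0 0 0 0 -7;1 0 0 0 0 0 -7;1 0 0 0 0 0 -7;1 0 0 0 0 0 -7;1 0 0 0 0 0 -7"}}

```text
clock: 3.85
eef_pos: [609.2, 22.9, 204.4]
tool_rot: [3.142, -0.001, -2.759]
force: [-0.3, -0.1, -0.1]
width: 85.8
gripper_force: 0.0
```

```bash
python3 -c "
from h import *
rel([615.5,32,130])
d=snap('scene','pics/s1.png');snap('top','pics/t1.png')
s=cv2.imread('pics/s1.png');t=cv2.imread('pics/t1.png')
cv2.imwrite('pics/c3.png',np.hstack([cv2.resize(s[150:330,200:340],(420,540)),cv2.resize(t[130:250,255:335],(360,540))]))
print(proj('scene',[615,32,111]),proj('scene',[615,32,200]))"
```

```text
t 3.85 p [609.2  22.9 204.4] rpy [ 180.    -0.  -158.1] F [-0.3 -0.1 -0.1] w 85.8 gf 0.0 q [ 0.42  0.7  -0.86  1.62  0.58  1.1   1.35]
tool shift cm [-0.93  0.61  7.44]
[272.6 250.3] [269.5 211.5]
```

View pics/c3.png

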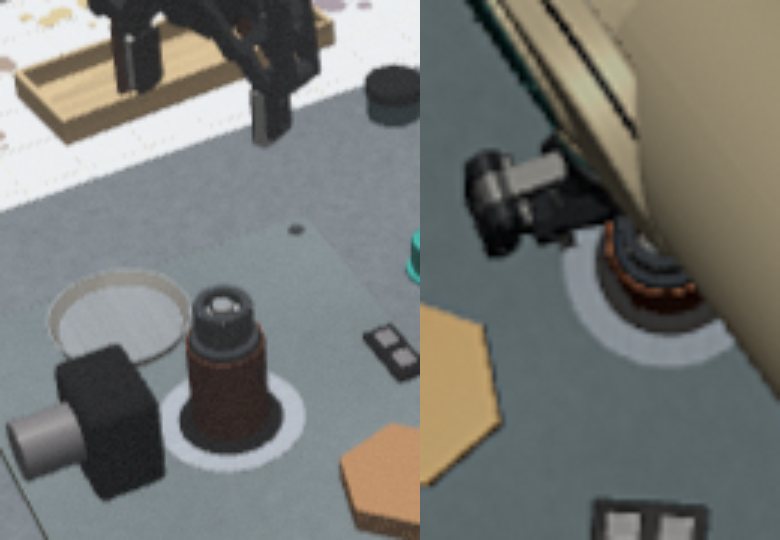

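The crop shows the nut on its drum at crop (222,305), about 1.5 px from my estimate. The dish is beside it and the gripper is clear. I'll turn a bit further anticlockwise, centre the gripper and descend.

>>> {"method": "move_arm", "body": {"targets": "1 -0.96 0.7 0 0 0 0;1 0 0 0 0 0 -7;1 0 0 0 0 0 -7;1 0 0 0 0 0 -7;1 0 0 0 0 0 -7"}}

```text
clock: 4.37
eef_pos: [616.3, 34.3, 204.8]
tool_rot: [-3.141, 0.0, -2.273]
force: [0.1, 0.3, 0.7]
width: 85.2
gripper_force: 0.0
```

>>> {"method": "move_arm", "body": {"targets": "1 0 0 3 0 0 0;1 0 0 3 0 0 0;1 0 0 1 0 0 0;1 0 0 0 0 0 0;1 0 0 0 0 0 0"}}

```text
clock: 4.78
eef_pos: [616.2, 34.1, 135.2]
tool_rot: [3.141, 0.0, -2.277]
force: [0.1, 0.6, 0.4]
width: 85.6
gripper_force: 0.0
```

```bash
python3 -c "
from h import *
rel([615.5,33,86])
d=snap('scene','pics/s2.png')
s=cv2.imread('pics/s2.png')
cv2.imwrite('pics/c4.png',cv2.resize(s[170:310,200:340],(600,600)))"
```

```text
t 4.78 p [616.2  34.1 135.2] rpy [ 180.     0.  -130.5] F [0.1 0.6 0.4] w 85.6 gf 0.0 q [ 0.42  0.83 -0.92  1.67  0.75  1.04  1.68]
tool shift cm [ 0.13 -0.02  4.92]
```

View pics/c4.png

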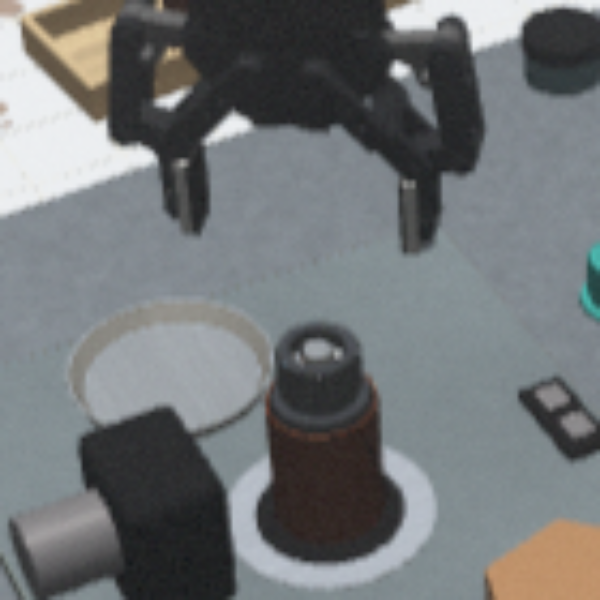

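```bash
python3 -c "
from h import *
s=read_state();R=Ro.from_euler('xyz',s['tool_rot']).as_matrix()
for y in(-42.5,0,42.5):
    q=proj('scene',s['eef_pos']+R@[0,y,-13]);print(y,(q-[200,170])*4.286)
print((proj('scene',[615.5,33,111])-[200,170])*4.286)"
```

```text
-42.5 [205.2994 270.4466]
0 [304.306  279.4472]
42.5 [404.1698 288.4478]
[311.1636 345.8802]
```

>>> {"method": "move_arm", "body": {"targets": "1 0.13 0 2.5 0 0 0;1 0 0 2.4 0 0 0;1 0 0 0 0 0 0;0.3 0 0 0 0 0 0;0.3 0 0 0 0 0 0"}}

```text
clock: 5.25
eef_pos: [616.4, 33.1, 88.0]
tool_rot: [-3.14, 0.003, -2.276]
force: [0.2, 0.1, 0.9]
width: 64.0
gripper_force: 0.0
```

```bash
python3 -c "
from h import *
rel([615.5,33,86])
d=snap('scene','pics/s3.png')
s=cv2.imread('pics/s3.png')
cv2.imwrite('pics/c5.png',cv2.resize(s[190:310,220:340],(720,600)[::-1] if 0 else (600,600)))
s=read_state();R=Ro.from_euler('xyz',s['tool_rot']).as_matrix()
for y in(-s['width']/2,0,s['width']/2):
    q=proj('scene',s['eef_pos']+R@[0,y,-6]);print(y,(q-[220,190])*5)
"
```

```text
t 5.25 p [616.4  33.1  88. ] rpy [-179.9    0.2 -130.4] F [0.2 0.1 0.9] w 64.0 gf 0.0 q [ 0.4   0.88 -0.88  1.7   0.81  0.96  1.64]
tool shift cm [0.07 0.06 0.2 ]
-28.450871182206996 [189.  331.5]
0 [263.5 339. ]
28.450871182206996 [339.  346.5]
```

View pics/c5.png

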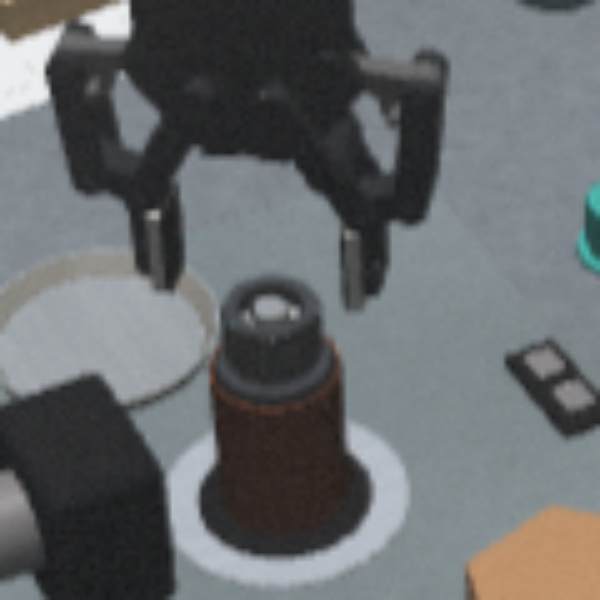

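```bash
python3 -c "
from h import *
d=snap('top','pics/t3.png')
s=cv2.imread('pics/t3.png');s0=cv2.imread('pics/s3.png')
cv2.imwrite('pics/c6.png',cv2.resize(s[130:230,250:350],(600,600)))
s=read_state();R=Ro.from_euler('xyz',s['tool_rot']).as_matrix()
for y in(-28.5,0,28.5):
  for z in (-6,-26):
    w=s['eef_pos']+R@[0,y,z];print(y,z,w.round(),(proj('top',w)-[250,130])*6,(proj('scene',w)-[220,190])*5)
"
```

```text
-28.5 -6 [638.  14.  94.] [406.2 237.6] [189.  331.5]
-28.5 -26 [638.  14. 114.] [405.6 225.6] [184.5 290.5]
0 -6 [616.  33.  94.] [347.4 304.2] [263.5 339. ]
0 -26 [616.  33. 114.] [345.6 293.4] [260.5 298. ]
28.5 -6 [595.  51.  94.] [288.6 370.8] [339.  346.5]
28.5 -26 [595.  51. 114.] [285.  361.2] [336.5 305. ]
```

View pics/c6.png

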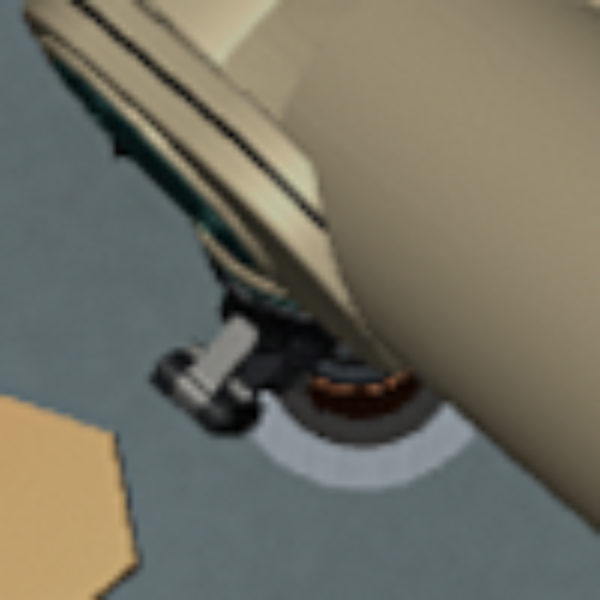

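Both crops show the fingertips about level with the nut's top. The scene tips are at crop (170,290) and (355,308), and the nut top is at (268,305). So the tips sit roughly 25 mm above the TCP at this opening, and I should go lower. The closing width will tell what I hold: 36 for the body, 44 for the flange, 50 for the drum.

>>> {"method": "move_arm", "body": {"targets": "0.3 0.07 0.15 1.4 0 0 0;0.3 0 0 0 0 0 0;-0.2 0 0 0 0 0 0;-0.2 0 0 0 0 0 0;-0.2 0 0 0 0 0 0"}}

```text
clock: 5.77
eef_pos: [613.7, 32.5, 72.0]
tool_rot: [-3.141, 0.0, -2.276]
force: [0.6, -0.2, 0.3]
width: 34.7
gripper_force: 36.2
```

>>> {"method": "move_arm", "body": {"targets": "-1 0 0 0 0 0 0;-1 0 0 0 0 0 0;-1 0 0 0 0 0 0"}}

```text
clock: 6.02
eef_pos: [613.7, 32.7, 72.2]
tool_rot: [-3.141, 0.0, -2.276]
force: [1.0, -1.2, 1.9]
width: 34.1
gripper_force: 59.7
```

Width 34 with almost no side force: the round body is held. Unscrewing clockwise while following the 18 mm/turn lead.

>>> {"method": "move_arm", "body": {"targets": "-1 0 0 -0.03 0 0 6;-1 0 0 -0.03 0 0 6;-1 0 0 -0.03 0 0 6;-1 0 0 -0.03 0 0 6;-1 0 0 -0.03 0 0 6"}}

```text
clock: 6.43
eef_pos: [613.6, 32.9, 73.2]
tool_rot: [3.141, 0.0, -2.805]
force: [0.7, -0.5, -0.4]
width: 34.2
gripper_force: 59.7
```

```bash
python3 -c "
from h import *
print(st()['torque'])"
```

```text
t 6.43 p [613.6  32.9  73.2] rpy [ 180.     0.  -160.7] F [ 0.7 -0.5 -0.4] w 34.2 gf 59.7 q [ 0.33  0.85 -0.74  1.72  0.73  0.87  1.17]
[ 0.04020872 -0.15689908  0.02758062]
```

>>> {"method": "move_arm", "body": {"targets": "-1 0 0 -0.03 0 0 6;-1 0 0 -0.03 0 0 6;-1 0 0 -0.03 0 0 6;-1 0 0 -0.03 0 0 6;-1 0 0 -0.03 0 0 6"}}

```text
clock: 6.85
eef_pos: [613.5, 32.9, 74.7]
tool_rot: [3.141, 0.0, 2.955]
force: [0.7, -0.8, -0.9]
width: 34.1
gripper_force: 59.7
```

>>> {"method": "move_arm", "body": {"targets": "-1 0 0 -0.03 0 0 6;-1 0 0 -0.03 0 0 6;-1 0 0 -0.03 0 0 6;-1 0 0 -0.03 0 0 6;-1 0 0 -0.03 0 0 6"}}

```text
clock: 7.27
eef_pos: [613.2, 32.9, 76.1]
tool_rot: [3.142, -0.001, 2.431]
force: [0.5, -0.1, -1.4]
width: 34.2
gripper_force: 59.8
```

>>> {"method": "move_arm", "body": {"targets": "-1 0 0 -0.03 0 0 6;-1 0 0 -0.03 0 0 6;-1 0 0 -0.03 0 0 6;-1 0 0 -0.03 0 0 6;-1 0 0 -0.03 0 0 6"}}

```text
clock: 7.68
eef_pos: [613.3, 33.1, 77.6]
tool_rot: [3.142, -0.001, 1.908]
force: [0.7, -0.1, -1.1]
width: 33.8
gripper_force: 59.8
```

>>> {"method": "move_arm", "body": {"targets": "-1 0 0 -0.03 0 0 6;-1 0 0 -0.03 0 0 6;-1 0 0 -0.03 0 0 6;-1 0 0 -0.03 0 0 6;-1 0 0 -0.03 0 0 6"}}

```text
clock: 8.1
eef_pos: [613.4, 33.2, 79.1]
tool_rot: [-3.142, -0.001, 1.384]
force: [-0.1, 0.2, -0.1]
width: 33.7
gripper_force: 59.8
```

```bash
python3 -c "
from h import *
print(st()['torque'])"
```

```text
t 8.1 p [613.4  33.2  79.1] rpy [-180.    -0.    79.3] F [-0.1  0.2 -0.1] w 33.7 gf 59.8 q [ 0.02  0.74 -0.19  1.73  0.2   0.7  -0.47]
[ 0.01983278 -0.09230465 -0.03274967]
```

>>> {"method": "move_arm", "body": {"targets": "-1 0 0 -0.03 0 0 6;-1 0 0 -0.03 0 0 6;-1 0 0 -0.03 0 0 6;-1 0 0 -0.03 0 0 6;-1 0 0 -0.03 0 0 6"}}

```text
clock: 8.52
eef_pos: [613.8, 33.3, 80.7]
tool_rot: [3.141, -0.001, 0.861]
force: [0.8, -0.2, -1.1]
width: 34.0
gripper_force: 59.7
```

>>> {"method": "move_arm", "body": {"targets": "-1 0 0 -0.03 0 0 6;-1 0 0 -0.03 0 0 6;-1 0 0 -0.03 0 0 6;-1 0 0 -0.03 0 0 6;-1 0 0 -0.03 0 0 6"}}

```text
clock: 8.93
eef_pos: [614.1, 33.3, 82.3]
tool_rot: [-3.142, -0.002, 0.337]
force: [1.4, -0.1, -1.4]
width: 33.7
gripper_force: 59.7
```

>>> {"method": "move_arm", "body": {"targets": "-1 0 0 -0.03 0 0 6;-1 0 0 -0.03 0 0 6;-1 0 0 -0.03 0 0 6;-1 0 0 -0.03 0 0 6;-1 0 0 -0.03 0 0 6"}}

```text
clock: 9.35
eef_pos: [614.3, 32.9, 83.8]
tool_rot: [-3.141, -0.002, -0.186]
force: [1.7, -1.1, -0.4]
width: 33.9
gripper_force: 59.8
```

>>> {"method": "move_arm", "body": {"targets": "-1 0 0 -0.2 0 0 0;-1 0 0 -0.3 0 0 0;-1 0 0 -0.3 0 0 0"}}

```text
clock: 9.6
eef_pos: [613.1, 32.4, 91.8]
tool_rot: [3.141, 0.001, -0.179]
force: [1.1, -1.0, -2.1]
width: 34.0
gripper_force: 60.1
```

```bash
python3 -c "
from h import *
print(st()['torque'])"
```

```text
t 9.6 p [613.1  32.4  91.8] rpy [180.    0.  -10.3] F [ 1.1 -1.  -2.1] w 34.0 gf 60.1 q [-0.25  0.73  0.25  1.73 -0.25  0.72 -1.62]
[-0.15956832 -0.12469369  0.02166006]
```

The nut is free. Lift and carry to the dish.

>>> {"method": "move_arm", "body": {"targets": "-1 0 0 -2 0 0 0;-1 0 0 -2 0 0 0;-1 1.5 3.8 0 0 0 0;-1 1.5 3.8 0 0 0 0;-1 1.5 3.8 0 0 0 0"}}

```text
clock: 10.02
eef_pos: [637.5, -87.1, 132.8]
tool_rot: [-3.14, -0.001, -0.177]
force: [0.2, -0.4, -0.3]
width: 33.8
gripper_force: 61.8
```

>>> {"method": "move_arm", "body": {"targets": "-1 0 0 3 0 0 0;-1 0 0 3 0 0 0;-1 0 0 3 0 0 0;-1 0 0 1 0 0 0;-1 0 0 0 0 0 0"}}

```text
clock: 10.43
eef_pos: [634.4, -86.4, 29.2]
tool_rot: [-3.141, 0.006, -0.18]
force: [-0.3, 0.0, -0.4]
width: 34.0
gripper_force: 61.8
```

```bash
python3 -c "
from h import *
rel([637,-88,5.5])"
```

```text
t 10.43 p [634.4 -86.4  29.2] rpy [-180.     0.4  -10.3] F [-0.3  0.  -0.4] w 34.0 gf 61.8 q [-0.03  0.85  0.21  1.67 -0.26  0.66 -1.43]
tool shift cm [0.3  0.11 2.37]
```

>>> {"method": "move_arm", "body": {"targets": "-1 0.2 0.1 1.2 0 0 0;-1 0 0 0.8 0 0 0;-1 0 0 0 0 0 0"}}

```text
clock: 10.68
eef_pos: [638.8, -88.7, 11.4]
tool_rot: [-3.141, 0.0, -0.181]
force: [-0.0, 0.3, -0.6]
width: 34.2
gripper_force: 61.8
```

>>> {"method": "move_arm", "body": {"targets": "-1 0 0 0.2 0 0 0;-1 0 0 0 0 0 0"}}

```text
clock: 10.85
eef_pos: [639.3, -88.8, 10.4]
tool_rot: [-3.141, -0.001, -0.182]
force: [-0.4, -0.4, -0.4]
width: 33.9
gripper_force: 61.8
```

>>> {"method": "move_arm", "body": {"targets": "-1 0 0 0.3 0 0 0;-1 0 0 0 0 0 0"}}

```text
clock: 11.02
eef_pos: [639.0, -88.8, 7.0]
tool_rot: [-3.142, -0.0, -0.182]
force: [0.3, -0.7, -0.9]
width: 33.7
gripper_force: 61.8
```

>>> {"method": "move_arm", "body": {"targets": "-1 0 0 0.2 0 0 0;-1 0 0 0 0 0 0"}}

```text
clock: 11.18
eef_pos: [639.3, -88.9, 5.2]
tool_rot: [-3.141, -0.001, -0.182]
force: [0.0, 0.8, 0.2]
width: 33.7
gripper_force: 62.0
```

>>> {"method": "move_arm", "body": {"targets": "-1 0 0 0.15 0 0 0;-1 0 0 0 0 0 0"}}

```text
clock: 11.35
eef_pos: [639.3, -88.9, 5.1]
tool_rot: [-3.141, -0.001, -0.182]
force: [-2.7, 1.1, 11.0]
width: 34.1
gripper_force: 62.9
```

Contact at the expected height. Release and go back to the drum.

>>> {"method": "move_arm", "body": {"targets": "0 0 0 0 0 0 0;0.6 0 0 0 0 0 0;1 0 0 0 0 0 0;1 0 0 -2 0 0 0;1 0 0 -3 0 0 0"}}

```text
clock: 11.77
eef_pos: [635.9, -88.4, 50.6]
tool_rot: [3.141, 0.007, -0.182]
force: [-0.4, -0.2, -0.9]
width: 85.3
gripper_force: 0.0
```

>>> {"method": "move_arm", "body": {"targets": "1 0 0 -3.5 0 0 0;1 0 0 -3.5 0 0 0;1 -1.6 -3.8 0 0 0 0;1 -1.6 -3.8 0 0 0 0;1 -1.6 -3.8 0 0 0 0"}}

```text
clock: 12.18
eef_pos: [612.3, 32.5, 124.1]
tool_rot: [-3.141, -0.002, -0.184]
force: [-0.4, 1.4, 0.0]
width: 85.4
gripper_force: 0.0
```

>>> {"method": "move_arm", "body": {"targets": "1 0 0 0 0 0 -5;1 0 0 0 0 0 -5;1 0 0 0 0 0 0;1 0 0 0 0 0 0"}}

```text
clock: 12.52
eef_pos: [612.2, 31.5, 123.2]
tool_rot: [3.141, 0.0, -0.01]
force: [-0.7, -0.5, -0.4]
width: 85.4
gripper_force: 0.0
```

```bash
python3 -c "
from h import *
rel([613.7,33,43])
snap('scene','pics/s4.png')
s=cv2.imread('pics/s4.png')
cv2.imwrite('pics/c7.png',cv2.resize(s[150:310,180:340],(600,600)))"
```

```text
t 12.52 p [612.2  31.5 123.2] rpy [180.    0.   -0.6] F [-0.7 -0.5 -0.4] w 85.4 gf 0.0 q [-0.23  0.68  0.22  1.71 -0.19  0.77 -1.5 ]
tool shift cm [ 0.15 -0.16  8.02]
```

View pics/c7.png

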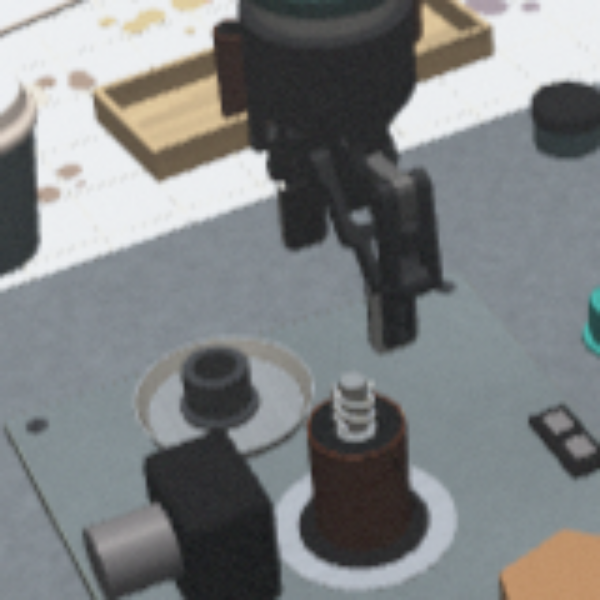

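The nut stands flat in the dish at crop (218,385). The drum and bare thread are at (357,440) under the gripper. Descending on the drum.

>>> {"method": "move_arm", "body": {"targets": "1 0.15 -0.16 3 0 0 0;1 0 0 3 0 0 0;1 0 0 1.5 0 0 0;1 0 0 0 0 0 0;1 0 0 0 0 0 0"}}

```text
clock: 12.98
eef_pos: [613.3, 32.5, 47.7]
tool_rot: [3.141, 0.002, -0.01]
force: [0.5, -0.2, 0.5]
width: 85.5
gripper_force: 0.0
```

```bash
python3 -c "
from h import *
rel([613.7,33,43])"
```

```text
t 12.98 p [613.3  32.5  47.7] rpy [ 1.8e+02  1.0e-01 -6.0e-01] F [ 0.5 -0.2  0.5] w 85.5 gf 0.0 q [-0.21  0.79  0.19  1.75 -0.22  0.63 -1.48]
tool shift cm [ 0.04 -0.05  0.47]
```

>>> {"method": "move_arm", "body": {"targets": "1 0 0 0.5 0 0 0;0.3 0 0 0 0 0 0;0 0 0 0 0 0 0;-1 0 0 0 0 0 0;-1 0 0 0 0 0 0"}}

```text
clock: 13.4
eef_pos: [615.0, 33.3, 45.0]
tool_rot: [-3.141, -0.003, -0.008]
force: [-2.0, -0.7, 4.8]
width: 47.7
gripper_force: 60.8
```

>>> {"method": "move_arm", "body": {"targets": "-1 0 0 0 0 0 0;-1 0 0 0 0 0 0;-1 0 0 -0.5 0 0 0;-1 0 0 -0.5 0 0 0"}}

```text
clock: 13.73
eef_pos: [613.6, 33.3, 53.7]
tool_rot: [3.141, 0.0, -0.007]
force: [0.0, -0.4, -3.4]
width: 47.7
gripper_force: 62.7
```

>>> {"method": "move_arm", "body": {"targets": "-1 0 0 -1.5 0 0 0;-1 0 0 -2 0 0 0;-1 0 0 -2 0 0 0;-1 0 0 -2 0 0 0;-1 0 0 -2 0 0 0"}}

```text
clock: 14.15
eef_pos: [613.4, 33.6, 149.5]
tool_rot: [-3.142, 0.0, -0.007]
force: [1.2, 0.2, -1.7]
width: 47.6
gripper_force: 64.1
```

```bash
python3 -c "
from h import *
rel([434.6,-373.1,153])
d=snap('scene','pics/s5.png')"
```

```text
t 14.15 p [613.4  33.6 149.5] rpy [-180.     0.    -0.4] F [ 1.2  0.2 -1.7] w 47.6 gf 64.1 q [-0.24  0.65  0.23  1.68 -0.19  0.83 -1.51]
tool shift cm [-17.58  40.8   -0.34]
```

>>> {"method": "move_arm", "body": {"targets": "-1 0 0 -1.5 0 0 0;-1 -1.35 3.14 0 0 0 0;-1 -1.35 3.14 0 0 0 0;-1 -1.35 3.14 0 0 0 0;-1 -1.35 3.14 0 0 0 0"}}

```text
clock: 14.62
eef_pos: [557.9, -92.7, 163.3]
tool_rot: [3.142, 0.0, -0.006]
force: [0.4, -0.5, -2.6]
width: 48.2
gripper_force: 64.1
```

>>> {"method": "move_arm", "body": {"targets": "-1 -1.35 3.14 0 0 0 0;-1 -1.35 3.14 0 0 0 0;-1 -1.35 3.14 0 0 0 0;-1 -1.35 3.14 0 0 0 0;-1 -1.35 3.14 0 0 0 0"}}

```text
clock: 15.03
eef_pos: [489.2, -249.4, 163.4]
tool_rot: [-3.141, 0.0, -0.007]
force: [0.3, -0.5, -2.3]
width: 47.5
gripper_force: 64.1
```

>>> {"method": "move_arm", "body": {"targets": "-1 -1.35 3.14 0 0 0 0;-1 -1.35 3.14 0 0 0 0;-1 -1.35 3.14 0 0 0 0;-1 -1.35 3.14 0 0 0 0;-1 0 0 0 0 0 0"}}

```text
clock: 15.45
eef_pos: [429.8, -382.4, 163.8]
tool_rot: [3.135, 0.002, -0.018]
force: [-0.4, -1.4, -2.2]
width: 47.5
gripper_force: 64.1
```

```bash
python3 -c "
from h import *
rel([434.6,-373.1,33])
d=snap('scene','pics/s6.png');d=snap('top','pics/t6.png')
s=cv2.imread('pics/s6.png');t=cv2.imread('pics/t6.png')
cv2.imwrite('pics/c8.png',np.hstack([cv2.resize(s[80:230,160:360],(533,400)),cv2.resize(t[190:350,440:546],(265,400))]))"
```

```text
t 15.45 p [ 429.8 -382.4  163.8] rpy [ 1.796e+02  1.000e-01 -1.000e+00] F [-0.4 -1.4 -2.2] w 47.5 gf 64.1 q [ 0.54  0.58  0.21  1.78 -0.15  0.8  -0.77]
tool shift cm [ 0.48 -1.03 13.07]
```

View pics/c8.png

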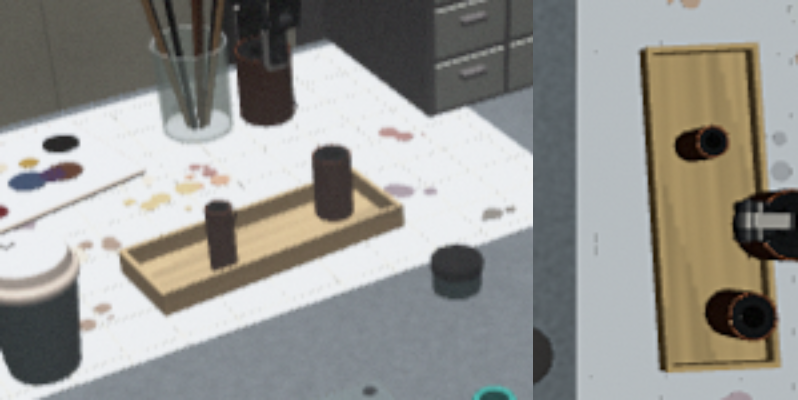

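The drum hangs upright over the gap between the spares, with both spares and the tray undisturbed. Lowering it.

>>> {"method": "move_arm", "body": {"targets": "-1 0 0 0 0 0 0;-1 0 0 0 0 0 0"}}

```text
clock: 15.72
eef_pos: [436.1, -371.8, 163.2]
tool_rot: [-3.14, -0.0, -0.005]
force: [1.0, -0.3, -1.7]
width: 47.7
gripper_force: 64.1
```

```bash
python3 -c "
from h import *
rel([434.6,-373.1,33])"
```

```text
t 15.72 p [ 436.1 -371.8  163.2] rpy [-179.9   -0.    -0.3] F [ 1.  -0.3 -1.7] w 47.7 gf 64.1 q [ 0.53  0.58  0.2   1.79 -0.16  0.8  -0.77]
tool shift cm [-0.15  0.15 13.02]
```

>>> {"method": "move_arm", "body": {"targets": "-1 -0.1 0.1 3 0 0 0;-1 0 0 3 0 0 0;-1 0 0 3 0 0 0;-1 0 0 2.5 0 0 0;-1 0 0 0 0 0 0"}}

```text
clock: 16.13
eef_pos: [432.5, -370.1, 43.9]
tool_rot: [-3.135, 0.007, -0.004]
force: [-0.7, 0.6, -2.5]
width: 47.6
gripper_force: 64.1
```

>>> {"method": "move_arm", "body": {"targets": "-1 0 0 0.5 0 0 0;-1 0 0 0.4 0 0 0;-1 0 0 0 0 0 0;-1 0 0 0 0 0 0"}}

```text
clock: 16.47
eef_pos: [435.2, -374.9, 40.6]
tool_rot: [3.14, -0.002, -0.007]
force: [-0.1, -0.3, -1.9]
width: 48.1
gripper_force: 64.1
```

>>> {"method": "move_arm", "body": {"targets": "-1 0 0 0.5 0 0 0;-1 0 0 0 0 0 0"}}

```text
clock: 16.63
eef_pos: [434.5, -374.5, 34.6]
tool_rot: [3.141, -0.001, -0.007]
force: [-0.5, 0.6, -1.6]
width: 47.9
gripper_force: 64.1
```

>>> {"method": "move_arm", "body": {"targets": "-1 0 0 0.2 0 0 0;-1 0 0 0 0 0 0"}}

```text
clock: 16.8
eef_pos: [434.8, -374.7, 34.0]
tool_rot: [3.141, -0.001, -0.008]
force: [-1.3, 1.8, 10.7]
width: 47.6
gripper_force: 65.4
```

Touched down near the expected height. Release and retreat straight up.

>>> {"method": "move_arm", "body": {"targets": "-0.1 0 0 0 0 0 0;0.2 0 0 0 0 0 0;0.6 0 0 0 0 0 0;1 0 0 0 0 0 0;1 0 0 0 0 0 0"}}

```text
clock: 17.22
eef_pos: [434.3, -374.5, 32.3]
tool_rot: [3.142, -0.0, -0.007]
force: [0.0, 0.7, 0.7]
width: 84.3
gripper_force: 0.0
```

>>> {"method": "move_arm", "body": {"targets": "1 0 0 -2 0 0 0;1 0 0 -3 0 0 0;1 0 0 -3 0 0 0;1 0 0 -3 0 0 0;1 0 0 -3 0 0 0"}}

```text
clock: 17.63
eef_pos: [434.0, -374.2, 173.5]
tool_rot: [-3.141, 0.0, -0.007]
force: [0.6, 0.1, -0.3]
width: 85.4
gripper_force: 0.0
```

>>> {"method": "move_arm", "body": {"targets": "1 -2 -3 0 0 0 0;1 -2 -3 0 0 0 0;1 0 -4 0 0 0 0;1 0 -4 0 0 0 0;1 0 0 0 0 0 0"}}

```text
clock: 18.05
eef_pos: [394.5, -225.3, 171.9]
tool_rot: [-3.135, 0.003, 0.002]
force: [-0.7, 0.2, -0.7]
width: 85.4
gripper_force: 0.0
```

```bash
python3 -c "
from h import *
st()
snap('scene','pics/s7.png');snap('top','pics/t7.png')
a=cv2.imread('pics/s6.png').astype(int);b=cv2.imread('pics/s7.png').astype(int)
print('drum axis expected',proj('scene',[434.6,-374,5]),proj('scene',[434.6,-374,70]))
g=b[100:185,195:330].sum(2); 
# dark columns map, tray region
for r in range(0,85,4): print(''.join('#' if v<150 else '.' for v in g[r,::1]))
"
```

```text
t 18.05 p [ 394.5 -225.3  171.9] rpy [-1.796e+02  2.000e-01  1.000e-01] F [-0.7  0.2 -0.7] w 85.4 gf 0.0 q [ 0.31  0.41  0.21  2.08 -0.15  0.67 -0.95]
drum axis expected [263.5 169.8] [261.6 147.7]
...............................##.....#............######......................................#########.......####...#######..####....
...............................................................................................#########..........###..#####.....##....
...................................................................................................................#############.......
......................................................................................................................####.##..........
.......................................................................................................................###.###.........
.......................................................................................................................###.###.........
......................................................................................
[... 1389 characters left out ...]
....................
.......................................................................................................................................
.......................................................................................................................................
.......................................................................................................................................
...............................................................................................................................#.#.....
....................................................................................................................................###
```

Threshold too low; I'll raise it to check that the drum is upright and the spares are unmoved.

```bash
python3 -c "
from h import *
b=cv2.imread('pics/s7.png').astype(int);o=cv2.imread('pics/scene0.png').astype(int)
for n,i in(('before',o),('now',b)):
  print(n)
  g=i[124:184,225:305].sum(2)
  for r in range(0,60,3): print(''.join('#' if v<260 else '.' for v in g[r]))
d=np.abs(b-o).sum(2)>120
n,l,s,c=cv2.connectedComponentsWithStats(d.astype(np.uint8))
print([x.tolist() for x in s[1:] if x[4]>25])
"
```

```text
before
......##..##....................................................................
.......##.#.....................................................................
................................................................................
................................................................................
......................................................###########...............
....................................................##############..............
.....................................................#############..............
.....................................................###############............
.....................................................###############..#.........
.....................................................##############...###.......
.....................................................##############........###..
............#########................................##############.............
............############..............................#############.............
............############................
[... 1868 characters left out ...]
.......................................
..............##########........................................................
..............#########.........................................................
................................................................................
[[265, 0, 15, 16, 110], [275, 0, 44, 36, 744], [464, 0, 18, 26, 248], [492, 0, 70, 87, 1777], [274, 16, 4, 14, 40], [314, 28, 7, 9, 31], [480, 46, 6, 20, 49], [531, 49, 8, 20, 44], [486, 73, 17, 17, 166], [540, 79, 9, 13, 63], [323, 83, 3, 18, 40], [500, 90, 6, 9, 39], [289, 100, 10, 10, 63], [310, 116, 10, 10, 62], [252, 143, 23, 32, 545], [228, 243, 21, 23, 385], [262, 245, 28, 37, 580], [266, 281, 21, 15, 172]]
```

>>> {"method": "move_arm", "body": {"targets": "1 0 0 0 0 0 0;1 0 0 0 0 0 0;1 0 0 0 0 0 0"}}

```text
clock: 18.4
eef_pos: [395.2, -235.5, 172.2]
tool_rot: [3.141, 0.0, -0.009]
force: [0.7, 0.0, -1.0]
width: 85.3
gripper_force: 0.0
```

```bash
python3 -c "
from h import *
print(order.finish_job())"
```

```text
the job is handed in; nothing more can be done
None
```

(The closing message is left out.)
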